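# Wring the green optical flat onto the steel reference block

## Task

Wring the green glass block onto the steel reference block in the blue fixture: set it down level on the steel, lengthways in line with it but overlapping only about half of its length, at either end, then slide it along the steel without lifting it until its ends are flush with those of the steel and it sits squarely on top, covering the steel face fully. Do not lower it straight onto the middle. Let go of it there, and leave the amber glass block and the white ceramic block where they lie.

Things in the scene. Friction and masses are not known exactly. Their poses are not given: they have to be found in the camera images.
- green_c (a point): green glass block, the one to wring: 80 mm long (its x axis), 40 mm wide (its y axis), 30 mm thick (z up), lying flat on the bench, loose; this point is its centre, 15 mm above its underside. About 0.2 to 0.3 kg. The same shape as the amber and white blocks.
- ref_top (a point): centre of the polished upper face of the steel reference block, which is fixed: 80 mm long (its x axis) and 34 mm wide (its y axis), 3 mm narrower on each side than the glass block; z points up. The face lies 42 mm above the bench; the steel stands 30 mm proud of its blue base plate (130 x 80 x 12 mm), and two low dark clamps at its ends stay 20 mm below the face. Nothing rises above the face. When the green block is home its centre is 15 mm above this point.
- amber_c (a point): amber glass block, a bystander to be left alone: 80 mm long (its x axis), 40 mm wide (its y axis), 30 mm thick (z up), lying flat on the bench, loose; this point is its centre, 15 mm above its underside.
- white_c (a point): white ceramic block, a bystander to be left alone: 80 mm long (its x axis), 40 mm wide (its y axis), 30 mm thick (z up), lying flat on the bench, loose; this point is its centre, 15 mm above its underside.
Not all that is in view belongs to the job. Of the things like the part that bears green_c, leave any that is purple; of the rest the larger one is meant. Leave any yellow look-alike of the part that bears ref_top alone.

How it is judged (in metres and radians):
On the way:
1. the green block rests level on the steel face, in line with it within 15 degrees and 17 mm sideways, its centre 20 to 65 mm beyond the steel's centre lengthways (part overlap at either end) ((x of green_c in the frame of ref_top between 0.02 and 0.065 m or x of green_c in the frame of ref_top between -0.065 and -0.02 m) and y of green_c in the frame of ref_top between -0.017 and 0.017 m and z of green_c in the frame of ref_top between 0.011 and 0.019 m and angle between the x axis of green_c and the x axis of ref_top, either way round below 0.26 rad and angle between green_c's own z axis and vertical below 0.12 rad and contact force between green and fixture above 0.2 N), for 0.1 s.
At the end, for the whole second after the job is handed in: The green block lies at rest on the steel face, its centre within 10 mm of the steel's centre horizontally, in line within 10 degrees, flat face on face (within 3 mm and 3.4 degrees), let go (horizontal distance between green_c and ref_top below 0.01 m and z of green_c in the frame of ref_top between 0.012 and 0.018 m and angle between the x axis of green_c and the x axis of ref_top, either way round below 0.175 rad and angle between green_c's own z axis and vertical below 0.06 rad and contact force between green and fixture above 0.2 N and linear speed of green below 0.01 m/s); the robot touches nothing.
It fails at once if the green block is in the air, 5 to 40 mm clear of the steel face, with its centre within 15 mm of the steel's centre (lowered on or lifted instead of slid) (horizontal distance between green_c and ref_top below 0.015 m and z of green_c in the frame of ref_top between 0.02 and 0.055 m).
It fails at once if the amber block is moved more than 20 mm (distance of amber_c from where it was at the start of the episode above 0.02 m).
It fails at once if the white block is moved more than 20 mm (distance of white_c from where it was at the start of the episode above 0.02 m).
It also fails if it takes over 35 s, if anything falls off the work surface, if the arm or the gripper's body presses on something with over 40 N, if the wrist force passes 120 N, or if a joint passes its speed limit or range.

## Robot

A 6-joint arm with a two-finger parallel gripper is mounted at the origin on the work surface. World frame = base frame: x ahead of the robot, y to its left, z up, the work surface at z = 0. Lengths are in mm, angles in degrees, forces in N, time in s.
With the tool pointing down it reaches from about 350 to 975 mm from the base axis. Payload 7.1 kg.
Tool frame: the origin (TCP) lies at the very end of the fingers, on their centre line; the grasp point (between the pads) lies 19 mm behind it; y points along the fingers, z is the direction in which the jaws open and shut, and the axes are right-handed (so a half turn about y gives the same grasp; the last joint's range is limited). The gripper opens to 88 mm and grips with 3 to 60 N. Pads are 20 mm wide; open, the fingers measure 115 mm over their backs; the gripper's body (75 mm by 178 mm) begins 61 mm behind the grasp point.
Start: joints at [64.802, 24.242, 93.386, -0, 62.372, -1.089], TCP at [255.274, 570.473, 222.675] pointing down, gripper open.
Joint ranges: [-172.04, 172.04], [-51.8, 120.97], [4.93, 147.93], [-75.15, 255.16], [6.16, 154.13], [-145.62, 145.62]. Speed limits (degrees/s): [136.94, 136.94, 172.46, 180, 180, 180].

## Interface

Orientations are given as a 3x3 rotation matrix whose columns are the frame's x, y, z axes.
In Python, from cell import read_state, snapshot, close_job gives the robot as it stands.
- The arm moves only by the tool drive_tool, never from a script. Its argument "plan" is a list of rows, each a list of 2 entries, a list of its own where there are three numbers: the shift along the tool's x, y, z in mm, then the turn about the tool's y in rad. A call has exactly 10 rows; each row shifts and turns the pose as measured when the row begins, along the tool's axes as they then stand; what a row does not reach is not made up. A row lasts 1/12 s, in which the tool goes at most 41.7 mm and 7.16 degrees, less where a joint would pass 70% of its speed; a pose out of reach is approached as far as the arm can. A call is refused whole if a number of a shift passes 41.7 or a number of a turn 0.125, either way. A call with a gripper value outside its range is refused whole. "hand" is the opening, from -1 (shut) to 1 (fully open), so that 0 is half open, set as the call begins (left out, the last holds). The fingers move at their own pace and stop on an object; "grip_force" is the grip in N (left out, the last holds). Time passes only in rows, so rows that do not move let the fingers close, or fill a call up. It gives the time, the measured TCP pose, the force and the opening at its end, in the units of the state.
- read_state(): the state, without advancing time (a new reading comes with each control period).
- snapshot(name): name is "side" or "top"; returns a dict with "pixels" (420x560x3 uint8, blue, green, red), "fx", "fy", "cx", "cy" (pixels), "R" (3x3) and "t" (3): a world point X has camera coordinates R X + t. Camera axes: x right, y down, z forward; pixel columns grow to the right and rows downward; lengths in mm; the calibration is good to about 2 mm. A picture is of the moment at which its call begins. There is no depth.
- close_job(): hands the job in, once; it reports no verdict.
The state is a dict: "clock": time; "qpos": joint angles; "joint_velocities": joint speeds; "tau": joint torques, N m; "tool_pos": TCP position; "eef_rot": TCP orientation; "ft_force": force on the tool from outside, world axes, zero at the start; "moment": the same for the moment, N m; "grip_width": finger opening in mm.
Only numpy, scipy, OpenCV 4.12 (cv2) and the standard library are available. Lean on these libraries where they do the work, as an engineer would, in place of code of your own. Each camera call takes 0.05 s, during which the arm holds its last target. There are 200 camera calls.

## Working session

There is one attempt and no reset: what is moved stays moved. The work goes in short steps, Python scripts to look and compute and a tool call to move; the robot and the scene stay as the last step left them, time stands still between calls to the robot, and variables do not carry over. Pictures are saved under pics/ and viewed, about 8 in all and at most 12, crops included, and the job is handed in when it is done.

Besides the shell and the picture viewer there is one more tool, called in YAML: its name, and indented under it one key for each argument. drive_tool: Moves the arm, as the interface text tells. Its arguments: {"type":"object","properties":{"plan":{"type":"array","items":{"type":"array"}},"hand":{"type":"number"},"grip_force":{"type":"number"}},"required":["plan"]}

```bash
mkdir -p pics; ls; python3 - <<'E'
from cell import *
import cv2,numpy as np,json
s=read_state();print(s['clock'],s['tool_pos'],s['eef_rot'],s['grip_width'])
for n in('top','side'):
    d=snapshot(n);cv2.imwrite(f'pics/{n}0.png',d['pixels'])
    print(n,d['fx'],d['fy'],d['cx'],d['cy'],np.round(d['R'],4).tolist(),d['t'])
E
```

```text
pics
0.0 [255.02238203 569.98643334 221.89870277] [[ 9.12772690e-01 -6.73849360e-04  4.08467334e-01]
 [-4.08467888e-01 -1.42711627e-03  9.12771575e-01]
 [-3.21401639e-05 -9.99998755e-01 -1.57787858e-03]] 87.85944449272364
top 413.5304804444746 413.5304804444746 277.56995979286603 207.27693361729987 [[-0.0269, -0.9996, -0.0096], [-0.9812, 0.0282, -0.1911], [0.1913, 0.0043, -0.9815]] [ -7.67315813 554.36348352 747.54562734]
side 391.313657583202 391.313657583202 282.6837306218317 212.03423228366535 [[-0.9973, -0.0706, 0.0203], [-0.0644, 0.707, -0.7043], [0.0354, -0.7037, -0.7097]] [541.81972705 103.48107613 907.60708747]
```

View pics/top0.png

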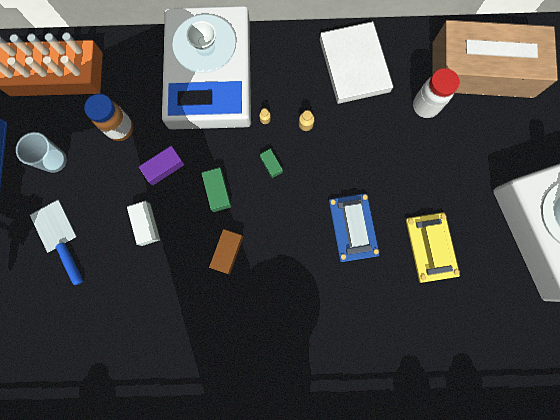

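View pics/side0.png

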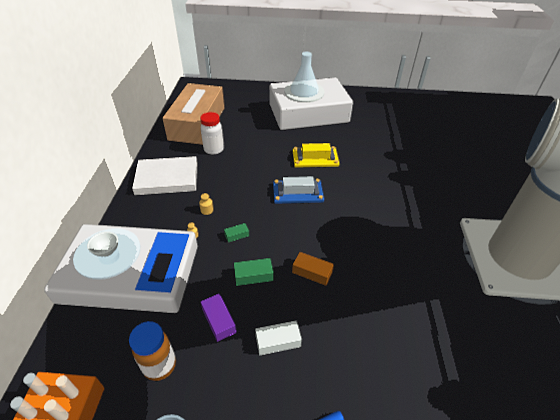

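Top view: green block at about (216,190), with a small green decoy at (271,163). Amber is at (226,252), white at (143,223), the blue fixture at (355,227) and the yellow look-alike at (433,247). I'll enlarge both areas.

```bash
python3 - <<'E'
import cv2,numpy as np
a=cv2.imread('pics/top0.png');b=cv2.imread('pics/side0.png')
def c(im,x,y,w,h,k):return cv2.resize(im[y:y+h,x:x+w],None,fx=k,fy=k,interpolation=cv2.INTER_CUBIC)
A=np.hstack([c(a,190,155,50,50,8),c(a,320,185,66,50,8)])[:, :800]
B=np.hstack([c(b,225,250,60,33,6),c(b,265,168,70,33,6)])
B=cv2.copyMakeBorder(B,0,0,0,max(0,A.shape[1]-B.shape[1]),cv2.BORDER_CONSTANT)[:,:800]
cv2.imwrite('pics/crop0.png',np.vstack([A,B]));print(A.shape,B.shape)
E
```

```text
(400, 800, 3) (198, 800, 3)
```

View pics/crop0.png

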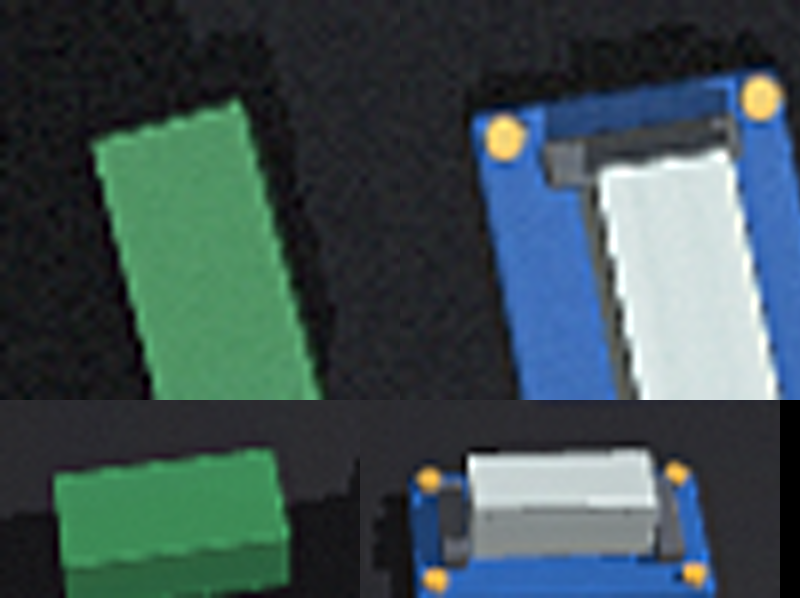

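The crop shows clean top faces; its lower ends are cut off. In both views each top face is clearly brighter than its sides, so I'll segment the bright faces and back-project them.

```bash
cat > h.py <<'E'
import cv2,numpy as np
from cell import read_state,snapshot
def unproj(d,uv,z):
    R,t=np.array(d['R']),np.array(d['t']);uv=np.atleast_2d(uv).astype(float)
    ray=np.c_[(uv[:,0]-d['cx'])/d['fx'],(uv[:,1]-d['cy'])/d['fy'],np.ones(len(uv))]@R
    C=-R.T@t;return C+ray*((z-C[2])/ray[:,2])[:,None]
def face(d,kind,box,z,vmin):
    x,y,w,h=box;p=cv2.cvtColor(d['pixels'],cv2.COLOR_BGR2HSV).astype(int)
    H,S,V=p[...,0],p[...,1],p[...,2]
    m=((H>45)&(H<85)&(S>90)&(V>vmin)) if kind=='g' else ((S<45)&(V>vmin))
    k=np.zeros(m.shape,np.uint8);k[y:y+h,x:x+w]=m[y:y+h,x:x+w]
    n,l,st,_=cv2.connectedComponentsWithStats(k);i=1+np.argmax(st[1:,4])
    yy,xx=np.where(l==i)
    uv=np.vstack([np.c_[xx+a,yy+b] for a in(-.5,.5) for b in(-.5,.5)])
    P=unproj(d,uv,z)[:,:2];(c,s,_)=r=cv2.minAreaRect(P.astype(np.float32))
    b=cv2.boxPoints(r);e=[b[1]-b[0],b[2]-b[1]];e=max(e,key=np.linalg.norm)
    a=np.degrees(np.arctan2(e[1],e[0]));a=(a+90)%180-90
    return np.round(c,1),np.round(sorted(s),1),round(a,2),len(xx)
E
python3 - <<'E'
from h import *
T=snapshot('top');S=snapshot('side')
for n,d,bg,bs in(('top',T,(190,155,50,70),(325,185,60,80)),('side',S,(225,250,60,40),(268,168,65,40))):
  for vg in (120,135) if n=='top' else(110,125): print(n,'green',vg,face(d,'g',bg,30,vg))
  for vs in(180,):print(n,'steel',face(d,'s',bs,42,vs))
# decoys/others rough
for nm,uv in(('amber',(226,249)),('white',(142,220)),('small',(271,162)),('purple',(161,163)),('jar1',(265,116)),('jar2',(306,118))):print(nm,unproj(T,uv,25).round())
for nm,z in(('g',30),('s',42)):
  pass
E
```

```text
top green 120 (array([599.5, 101.5]), array([41.2, 85. ]), np.float32(14.11), 741)
top green 135 (array([601.1, 101.8]), array([41. , 81.4]), np.float32(14.37), 727)
top steel (array([ 517.3, -175. ]), array([35.1, 82. ]), np.float32(7.38), 692)
side green 110 (array([600.2, 105.1]), array([44.4, 81.1]), np.float32(13.97), 578)
side green 125 (array([600. , 105.8]), array([41.7, 80.8]), np.float32(14.14), 540)
side steel (array([ 516.3, -171.8]), array([35.8, 80.9]), np.float32(5.38), 247)
amber [[479.  81.  25.]]
white [[541. 249.  25.]]
small [[654. -12.  25.]]
purple [[659. 214.  25.]]
jar1 [[755.  -2.  25.]]
jar2 [[748. -88.  25.]]
```

Estimates: green at (600.5, 103.7) with yaw 14.2°, steel at (517, −173.5) with yaw about 7°. I'll grip across the width, which means turning the tool about −0.67 rad.

drive_tool:
  plan:
    - [[36, 0, -20], 0]
    - [[36, 0, -20], 0]
    - [[36, 0, -20], 0]
    - [[36, 0, -20], 0]
    - [[36, 0, -20], 0]
    - [[36, 0, -20], 0]
    - [[36, 0, -20], 0]
    - [[36, 0, -20], 0]
    - [[36, 0, -20], 0]
    - [[36, 0, -20], 0]
  hand: 1
  grip_force: 30

```text
clock: 1.03
tool_pos: [502.9, 240.2, 220.5]
eef_rot: [[0.918, -0.001, 0.396], [-0.396, 0.002, 0.918], [-0.002, -1.0, 0.001]]
ft_force: [1.4, 1.5, -0.8]
grip_width: 87.5
```

drive_tool:
  plan:
    - [[0, 8, 0], -0.11]
    - [[0, 8, 0], -0.11]
    - [[0, 8, 0], -0.11]
    - [[0, 8, 0], -0.11]
    - [[0, 8, 0], -0.11]
    - [[0, 8, 0], -0.11]
    - [[0, 0, 0], 0]
    - [[0, 0, 0], 0]
    - [[0, 0, 0], 0]
    - [[0, 0, 0], 0]

```text
clock: 1.87
tool_pos: [509.4, 230.5, 171.0]
eef_rot: [[0.966, 0.001, -0.259], [0.259, 0.001, 0.966], [0.001, -1.0, 0.0]]
ft_force: [-0.0, 0.4, 0.4]
grip_width: 87.6
```

```bash
cat >> h.py <<'E'
def go(tx,ty,tz,jaw):
    s=read_state();p=np.array(s['tool_pos']);R=np.array(s['eef_rot'])
    d=R.T@(np.array([tx,ty,tz])-p);y=np.degrees(np.arctan2(R[1,2],R[0,2]))
    e=(jaw-y+90)%180-90
    print('t',s['clock'],'p',p.round(1),'yaw',round(y,2),'shift',d.round(1),'turn',round(-np.radians(e),3),'F',np.round(s['ft_force'],1),'w',round(s['grip_width'],1),'q',np.round(s['qpos'],0))
E
python3 -c "
from h import *
go(600.5,103.7,100,104.2)"
```

```text
t 1.8667 p [509.4 230.5 171. ] yaw 104.99 shift [  55.1   71.1 -146.1] turn 0.014 F [-0.   0.4  0.4] w 87.6 q [ 23.  23. 104.   0.  53. -82.]
```

drive_tool:
  plan:
    - [[11, 0, -30], 0.014]
    - [[11, 0, -30], 0]
    - [[11, 0, -30], 0]
    - [[11, 0, -30], 0]
    - [[11, 18, -26], 0]
    - [[0, 18, 0], 0]
    - [[0, 18, 0], 0]
    - [[0, 17, 0], 0]
    - [[0, 0, 0], 0]
    - [[0, 0, 0], 0]

```text
clock: 2.7
tool_pos: [608.8, 98.1, 105.5]
eef_rot: [[0.973, 0.016, -0.228], [0.228, 0.003, 0.974], [0.016, -1.0, -0.0]]
ft_force: [-0.4, 0.3, 0.1]
grip_width: 87.6
```

```bash
python3 - <<'E'
from h import *
go(600.5,103.7,6,104.2)
for n in('top','side'):
    d=snapshot(n);p=d['pixels']
    c=p[130:250,150:310] if n=='top' else p[180:300,170:330]
    cv2.imwrite(f'pics/{n}1.png',cv2.resize(c,None,fx=4,fy=4,interpolation=cv2.INTER_CUBIC))
E
```

```text
t 2.7 p [608.8  98.1 105.5] yaw 103.19 shift [-8.4 99.3  7.4] turn -0.018 F [-0.4  0.3  0.1] w 87.6 q [  8.  32.  99.   0.  48. -95.]
```

View pics/top1.png

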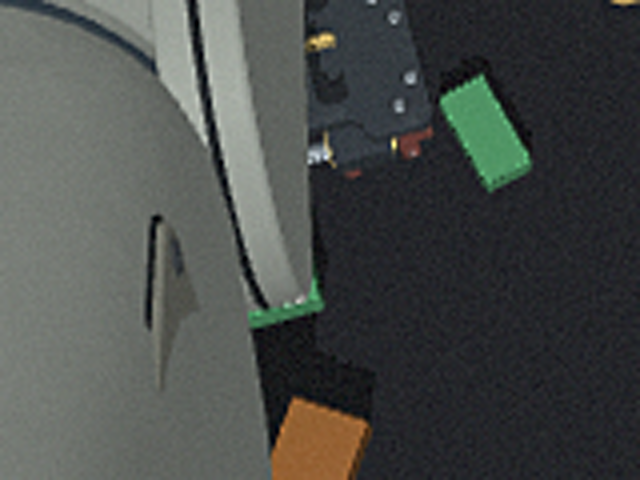

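The top view is mostly hidden by the arm, with only the block's near edge showing. The pose estimate is enough to descend onto.

drive_tool:
  plan:
    - [[-4, 0, 4], -0.018]
    - [[-4, 0, 3], 0]
    - [[0, 15, 0], 0]
    - [[0, 15, 0], 0]
    - [[0, 15, 0], 0]
    - [[0, 10, 0], 0]
    - [[0, 0, 0], 0]
    - [[0, 0, 0], 0]
    - [[0, 0, 0], 0]
    - [[0, 0, 0], 0]

```text
clock: 3.63
tool_pos: [602.5, 108.2, 59.1]
eef_rot: [[0.967, 0.03, -0.252], [0.252, 0.006, 0.968], [0.031, -1.0, -0.002]]
ft_force: [-0.1, 0.2, -0.0]
grip_width: 88.0
```

```bash
python3 - <<'E'
from h import *
go(600.5,103.7,6,104.2)
d=snapshot('side');c=d['pixels'][200:320,180:340]
cv2.imwrite(f'pics/side2.png',cv2.resize(c,None,fx=4,fy=4,interpolation=cv2.INTER_CUBIC))
E
```

```text
t 3.6333 p [602.5 108.2  59.1] yaw 104.58 shift [-4.7 53.  -3.7] turn 0.007 F [-0.1  0.2 -0. ] w 88.0 q [  9.  35. 101.   0.  42. -96.]
```

View pics/side2.png

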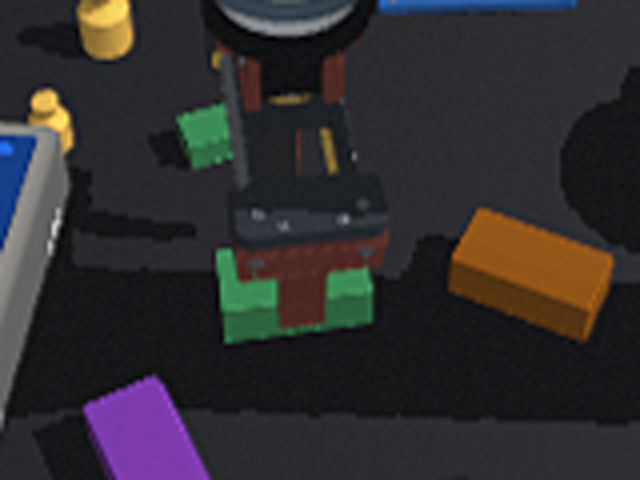

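Side view: the finger is roughly centred over the green block, at about (302,290) in the crop, and the amber and small green blocks are clear of it. The tool has picked up a 1.8° pitch, which I'll watch. Continuing down.

drive_tool:
  plan:
    - [[-5, 0, -4], 0]
    - [[0, 9, 0], 0]
    - [[0, 9, 0], 0]
    - [[0, 9, 0], 0]
    - [[0, 9, 0], 0]
    - [[0, 9, 0], 0]
    - [[0, 5, 0], 0]
    - [[0, 0, 0], 0]
    - [[0, 0, 0], 0]
    - [[0, 0, 0], 0]

```text
clock: 4.52
tool_pos: [600.1, 102.5, 3.3]
eef_rot: [[0.967, 0.03, -0.251], [0.251, 0.006, 0.968], [0.031, -1.0, -0.002]]
ft_force: [-0.3, 0.4, 0.1]
grip_width: 87.9
```

```bash
python3 -c "
from h import *
go(600.5,103.7,6,104.2);print(np.round(read_state()['eef_rot'],3).tolist())"
```

```text
t 4.5167 p [600.1 102.5   3.3] yaw 104.55 shift [ 0.8 -2.6  1. ] turn 0.006 F [-0.3  0.4  0.1] w 87.9 q [  9.  40. 102.   0.  36. -96.]
[[0.967, 0.03, -0.251], [0.251, 0.006, 0.968], [0.031, -1.0, -0.002]]
```

Position is good. I'll raise it 3 mm, then close.

drive_tool:
  plan:
    - [[0, -3, 0], 0]
    - [[0, 0, 0], 0]
    - [[0, 0, 0], 0]
    - [[0, 0, 0], 0]
    - [[0, 0, 0], 0]
    - [[0, 0, 0], 0]
    - [[0, 0, 0], 0]
    - [[0, 0, 0], 0]
    - [[0, 0, 0], 0]
    - [[0, 0, 0], 0]
  hand: -1
  grip_force: 30

```text
clock: 5.35
tool_pos: [601.6, 102.8, 9.0]
eef_rot: [[0.967, 0.034, -0.251], [0.251, 0.007, 0.968], [0.035, -0.999, -0.002]]
ft_force: [-0.0, 0.4, 0.1]
grip_width: 39.9
```

drive_tool:
  plan:
    - [[0, 0, 0], 0]
    - [[0, 0, 0], 0]
    - [[0, 0, 0], 0]
    - [[0, -15, 0], 0]
    - [[0, -20, 0], 0]
    - [[0, -20, 0], 0]
    - [[0, -20, 0], 0]
    - [[0, -20, 0], 0]
    - [[0, 0, 0], 0]
    - [[0, 0, 0], 0]

```text
clock: 6.18
tool_pos: [593.9, 101.5, 102.8]
eef_rot: [[0.968, 0.024, -0.251], [0.251, 0.005, 0.968], [0.024, -1.0, -0.001]]
ft_force: [0.1, -0.4, -3.4]
grip_width: 39.9
```

```bash
python3 -c "
from h import *
go(557,-168.5,100,97);print(np.round(read_state()['eef_rot'],3).tolist())"
```

```text
t 6.1833 p [593.9 101.5 102.8] yaw 104.56 shift [-103.6    0.6 -252.1] turn 0.132 F [ 0.1 -0.4 -3.4] w 39.9 q [  9.  31. 101.   0.  46. -96.]
[[0.968, 0.024, -0.251], [0.251, 0.005, 0.968], [0.024, -1.0, -0.001]]
```

Gripped (39.9 mm opening, about 0.3 kg); touchdown should come at TCP z ≈ 51. Carrying it to the far (+x) end of the steel.

drive_tool:
  plan:
    - [[-12, 0, -29], 0.066]
    - [[-12, 0, -29], 0.066]
    - [[-12, 0, -29], 0]
    - [[-12, 0, -29], 0]
    - [[-12, 0, -29], 0]
    - [[-12, 0, -29], 0]
    - [[-12, 0, -29], 0]
    - [[-10, 0, -25], 0]
    - [[0, 0, 0], 0]
    - [[0, 0, 0], 0]

```text
clock: 7.02
tool_pos: [524.8, -144.4, 85.6]
eef_rot: [[0.993, 0.009, -0.119], [0.119, 0.009, 0.993], [0.01, -1.0, 0.008]]
ft_force: [-0.7, -0.3, -2.5]
grip_width: 40.0
```

```bash
python3 -c "
from h import *
go(557,-168.5,70,97);print(np.round(read_state()['eef_rot'],3).tolist())"
```

```text
t 7.0167 p [ 524.8 -144.4   85.6] yaw 96.84 shift [ 29.   15.7 -27.9] turn -0.003 F [-0.7 -0.3 -2.5] w 40.0 q [ -17.   29.  109.    1.   42. -115.]
[[0.993, 0.009, -0.119], [0.119, 0.009, 0.993], [0.01, -1.0, 0.008]]
```

The tool lies 30 mm off the steel's centre, so I'll move +x away from the forbidden zone first, with a small rise.

drive_tool:
  plan:
    - [[12, -3, 0], 0]
    - [[12, -3, 0], 0]
    - [[8, -3, 0], 0]
    - [[0, 0, -8], 0]
    - [[0, 0, -8], 0]
    - [[0, 0, -8], 0]
    - [[0, 0, -4], 0]
    - [[0, 0, 0], 0]
    - [[0, 0, 0], 0]
    - [[0, 0, 0], 0]

```text
clock: 7.85
tool_pos: [564.8, -166.2, 93.1]
eef_rot: [[0.992, 0.007, -0.124], [0.124, 0.01, 0.992], [0.008, -1.0, 0.009]]
ft_force: [-0.2, -0.3, -2.6]
grip_width: 39.9
```

```bash
python3 - <<'E'
from h import *
go(557,-168.5,56,97);print(np.round(read_state()['eef_rot'],3).tolist())
d=snapshot('side');c=d['pixels'][120:240,220:380]
cv2.imwrite(f'pics/side3.png',cv2.resize(c,None,fx=4,fy=4,interpolation=cv2.INTER_CUBIC))
E
```

```text
t 7.85 p [ 564.8 -166.2   93.1] yaw 97.15 shift [-8.3 37.  -1.6] turn 0.003 F [-0.2 -0.3 -2.6] w 39.9 q [ -18.   31.  103.    1.   46. -116.]
[[0.992, 0.007, -0.124], [0.124, 0.01, 0.992], [0.008, -1.0, 0.009]]
```

View pics/side3.png

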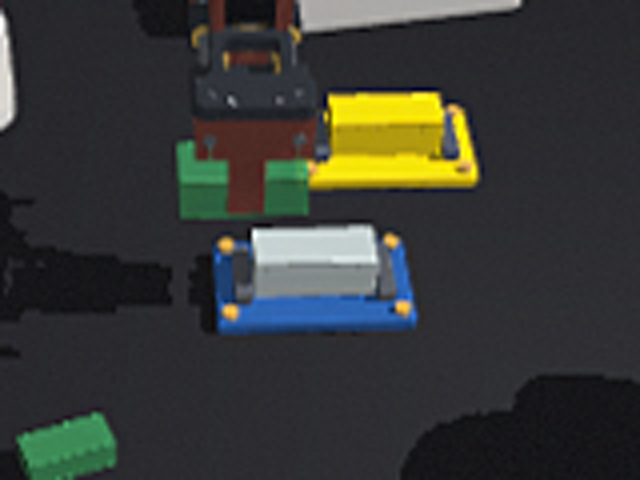

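Side view: the block is held level above the far (left in view) end of the steel, the fixture is clear below, and the yellow part is untouched. Lowering in steps.

drive_tool:
  plan:
    - [[-4, 0, -1], 0]
    - [[-4, 0, -1], 0]
    - [[0, 7, 0], 0]
    - [[0, 7, 0], 0]
    - [[0, 7, 0], 0]
    - [[0, 6, 0], 0]
    - [[0, 5, 0], 0]
    - [[0, 0, 0], 0]
    - [[0, 0, 0], 0]
    - [[0, 0, 0], 0]

```text
clock: 8.73
tool_pos: [554.7, -168.2, 56.1]
eef_rot: [[0.992, 0.004, -0.125], [0.125, 0.011, 0.992], [0.005, -1.0, 0.01]]
ft_force: [0.2, 0.5, -2.8]
grip_width: 39.7
```

```bash
python3 -c "
from h import *
go(557,-168.5,50,97);print(np.round(read_state()['eef_rot'],3).tolist())"
```

```text
t 8.7333 p [ 554.7 -168.2   56.1] yaw 97.17 shift [ 2.2  6.1 -0.7] turn 0.003 F [ 0.2  0.5 -2.8] w 39.7 q [ -18.   34.  104.    1.   42. -116.]
[[0.992, 0.004, -0.125], [0.125, 0.011, 0.992], [0.005, -1.0, 0.01]]
```

drive_tool:
  plan:
    - [[1, 1, 0], 0]
    - [[1, 1, 0], 0]
    - [[0, 1, 0], 0]
    - [[0, 1, 0], 0]
    - [[0, 1, 0], 0]
    - [[0, 0, 0], 0]
    - [[0, 0, 0], 0]
    - [[0, 0, 0], 0]
    - [[0, 0, 0], 0]
    - [[0, 0, 0], 0]

```text
clock: 9.57
tool_pos: [558.1, -168.1, 51.9]
eef_rot: [[0.992, 0.006, -0.125], [0.125, 0.01, 0.992], [0.007, -1.0, 0.009]]
ft_force: [0.5, -0.2, -2.6]
grip_width: 39.6
```

drive_tool:
  plan:
    - [[0, 1, 0], 0]
    - [[0, 1, 0], 0]
    - [[0, 1, 0], 0]
    - [[0, 0, 0], 0]
    - [[0, 0, 0], 0]
    - [[0, 0, 0], 0]
    - [[0, 0, 0], 0]
    - [[0, 0, 0], 0]
    - [[0, 0, 0], 0]
    - [[0, 0, 0], 0]

```text
clock: 10.4
tool_pos: [558.5, -168.2, 51.0]
eef_rot: [[0.992, 0.007, -0.125], [0.125, 0.01, 0.992], [0.008, -1.0, 0.009]]
ft_force: [-1.7, -0.2, -0.1]
grip_width: 39.7
```

Contact felt at z = 51.0, as predicted (weight now carried by the steel). Pressing slightly more to seat it.

drive_tool:
  plan:
    - [[0, 1, 0], 0]
    - [[0, 1, 0], 0]
    - [[0, 1, 0], 0]
    - [[0, 1, 0], 0]
    - [[0, 1, 0], 0]
    - [[0, 1, 0], 0]
    - [[0, 1, 0], 0]
    - [[0, 1, 0], 0]
    - [[0, 1, 0], 0]
    - [[0, 1, 0], 0]

```text
clock: 11.23
tool_pos: [558.5, -168.2, 50.8]
eef_rot: [[0.992, 0.006, -0.125], [0.125, 0.01, 0.992], [0.008, -1.0, 0.009]]
ft_force: [-3.5, 1.1, 9.1]
grip_width: 39.8
```

```bash
python3 - <<'E'
from h import *
go(517,-173.5,51,97);print(np.round(read_state()['eef_rot'],3).tolist())
d=snapshot('side');c=d['pixels'][150:210,240:320]
cv2.imwrite(f'pics/side4.png',cv2.resize(c,None,fx=8,fy=8,interpolation=cv2.INTER_CUBIC))
E
```

```text
t 11.2333 p [ 558.5 -168.2   50.8] yaw 97.2 shift [-41.9  -0.5  -0.1] turn 0.003 F [-3.5  1.1  9.1] w 39.8 q [ -18.   35.  104.    1.   41. -116.]
[[0.992, 0.006, -0.125], [0.125, 0.01, 0.992], [0.008, -1.0, 0.009]]
```

View pics/side4.png

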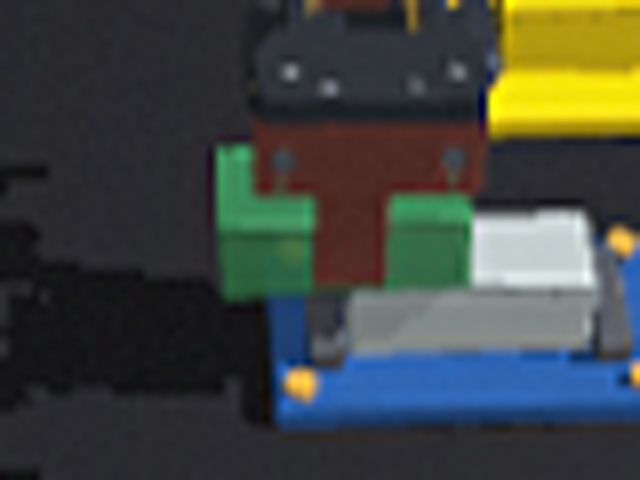

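The picture shows the block (front edge x ≈ 220–471) flat on the steel (347–597), so the offset is about 40 mm. Now sliding −x with a light downward bias.

drive_tool:
  plan:
    - [[-4, 0.8, 0], 0]
    - [[-4, 0.8, 0], 0]
    - [[-4, 0.8, 0], 0]
    - [[-4, 0.8, 0], 0]
    - [[-4, 0.8, 0], 0]
    - [[-4, 0.8, 0], 0]
    - [[-4, 0.8, 0], 0]
    - [[-4, 0.8, 0], 0]
    - [[0, 0.5, 0], 0]
    - [[0, 0.5, 0], 0]

```text
clock: 12.12
tool_pos: [538.4, -175.6, 50.9]
eef_rot: [[0.992, 0.037, -0.124], [0.124, 0.002, 0.992], [0.037, -0.999, -0.002]]
ft_force: [1.0, 2.5, 7.4]
grip_width: 39.8
```

```bash
python3 - <<'E'
from h import *
go(517,-173.5,51,97);print(np.round(read_state()['eef_rot'],3).tolist())
d=snapshot('side');c=d['pixels'][150:210,240:320]
cv2.imwrite(f'pics/side5.png',cv2.resize(c,None,fx=8,fy=8,interpolation=cv2.INTER_CUBIC))
E
```

```text
t 12.1167 p [ 538.4 -175.6   50.9] yaw 97.1 shift [-20.9  -0.9   4.7] turn 0.002 F [1.  2.5 7.4] w 39.8 q [ -20.   33.  107.    1.   37. -118.]
[[0.992, 0.037, -0.124], [0.124, 0.002, 0.992], [0.037, -0.999, -0.002]]
```

View pics/side5.png

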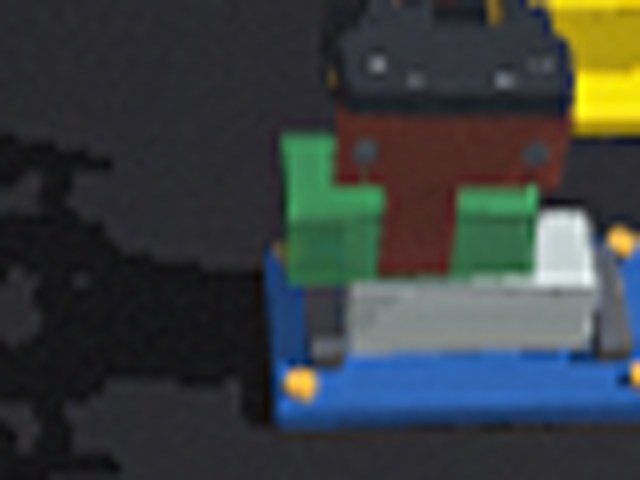

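The remaining gap is about 60 px, roughly 20 mm, and the block has drifted about 5 mm toward −y. Continuing with a lateral correction (commanded slides come up about 35% short).

drive_tool:
  plan:
    - [[-3, 0.5, 1.2], 0]
    - [[-3, 0.5, 1.2], 0]
    - [[-3, 0.5, 1.2], 0]
    - [[-3, 0.5, 1.2], 0]
    - [[-3, 0.5, 1.2], 0]
    - [[-3, 0.5, 1.2], 0]
    - [[-2, 0.5, 1.2], 0]
    - [[0, 0.5, 0], 0]
    - [[0, 0.5, 0], 0]
    - [[0, 0, 0], 0]

```text
clock: 13.0
tool_pos: [526.0, -174.1, 51.8]
eef_rot: [[0.991, 0.06, -0.12], [0.121, -0.006, 0.993], [0.059, -0.998, -0.013]]
ft_force: [2.5, -0.5, 1.3]
grip_width: 39.7
```

```bash
python3 -c "
from h import *
go(517,-173.5,51,97);print(np.round(read_state()['eef_rot'],3).tolist())"
```

```text
t 13.0 p [ 526.  -174.1   51.8] yaw 96.92 shift [-8.9  0.2  1.7] turn -0.001 F [ 2.5 -0.5  1.3] w 39.7 q [ -20.   32.  110.    2.   35. -118.]
[[0.991, 0.06, -0.12], [0.121, -0.006, 0.993], [0.059, -0.998, -0.013]]
```

drive_tool:
  plan:
    - [[-2, 0.8, 0.5], 0]
    - [[-2, 0.8, 0.5], 0]
    - [[-2, 0.8, 0.5], 0]
    - [[-2, 0.8, 0.5], 0]
    - [[-2, 0.8, 0.5], 0]
    - [[-2, 0.8, 0.5], 0]
    - [[0, 0.5, 0], 0]
    - [[0, 0, 0], 0]
    - [[0, 0, 0], 0]
    - [[0, 0, 0], 0]

```text
clock: 13.83
tool_pos: [523.7, -175.2, 52.2]
eef_rot: [[0.99, 0.084, -0.116], [0.117, -0.011, 0.993], [0.082, -0.996, -0.021]]
ft_force: [2.1, 0.4, 3.6]
grip_width: 40.0
```

```bash
python3 - <<'E'
from h import *
go(517,-173.5,51,97);print(np.round(read_state()['eef_rot'],3).tolist())
d=snapshot('side');c=d['pixels'][150:210,240:320]
cv2.imwrite(f'pics/side6.png',cv2.resize(c,None,fx=8,fy=8,interpolation=cv2.INTER_CUBIC))
E
```

```text
t 13.8333 p [ 523.7 -175.2   52.2] yaw 96.64 shift [-6.5  0.6  2.5] turn -0.006 F [2.1 0.4 3.6] w 40.0 q [ -20.   31.  111.    2.   33. -119.]
[[0.99, 0.084, -0.116], [0.117, -0.011, 0.993], [0.082, -0.996, -0.021]]
```

View pics/side6.png

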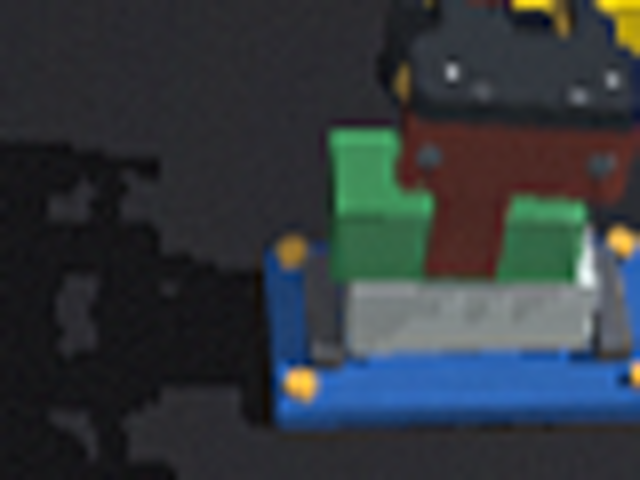

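The block is seated, about 15 px (5 mm) short, and still about 3–5 mm toward −y. One more drag without downward bias, since the tilted tool already presses.

drive_tool:
  plan:
    - [[-3, 0, 1.5], 0]
    - [[-3, 0, 1.5], 0]
    - [[-3, 0, 1.5], 0]
    - [[-2, 0, 1.5], 0]
    - [[0, 0, 1], 0]
    - [[0, 0, 0], 0]
    - [[0, 0, 0], 0]
    - [[0, 0, 0], 0]
    - [[0, 0, 0], 0]
    - [[0, 0, 0], 0]

```text
clock: 14.72
tool_pos: [513.5, -170.9, 52.2]
eef_rot: [[0.989, 0.09, -0.116], [0.118, -0.015, 0.993], [0.088, -0.996, -0.025]]
ft_force: [2.4, -0.9, 4.0]
grip_width: 40.0
```

```bash
python3 - <<'E'
from h import *
go(517,-173.5,51,97);print(np.round(read_state()['eef_rot'],3).tolist())
d=snapshot('side');c=d['pixels'][150:210,240:320]
cv2.imwrite(f'pics/side7.png',cv2.resize(c,None,fx=8,fy=8,interpolation=cv2.INTER_CUBIC))
E
```

```text
t 14.7167 p [ 513.5 -170.9   52.2] yaw 96.69 shift [ 3.1  1.5 -3. ] turn -0.005 F [ 2.4 -0.9  4. ] w 40.0 q [ -20.   31.  113.    2.   31. -119.]
[[0.989, 0.09, -0.116], [0.118, -0.015, 0.993], [0.088, -0.996, -0.025]]
```

View pics/side7.png

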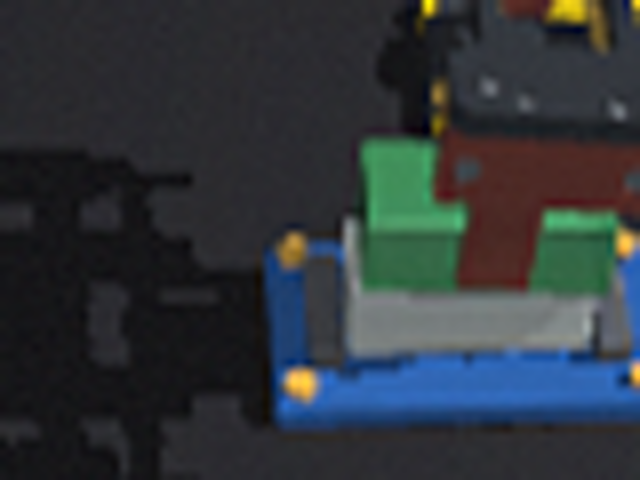

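Overshot by about 16 px (5 mm); laterally it is now good. Sliding back +x.

drive_tool:
  plan:
    - [[2, 0.4, 0.3], 0]
    - [[2, 0.4, 0.3], 0]
    - [[1.5, 0.4, 0.3], 0]
    - [[0, 0, 0], 0]
    - [[0, 0, 0], 0]
    - [[0, 0, 0], 0]
    - [[0, 0, 0], 0]
    - [[0, 0, 0], 0]
    - [[0, 0, 0], 0]
    - [[0, 0, 0], 0]

```text
clock: 15.6
tool_pos: [515.0, -169.5, 51.0]
eef_rot: [[0.99, 0.081, -0.118], [0.12, -0.014, 0.993], [0.079, -0.997, -0.023]]
ft_force: [2.1, -0.8, 5.4]
grip_width: 39.7
```

```bash
python3 - <<'E'
from h import *
go(517,-173.5,51,97)
d=snapshot('side');c=d['pixels'][150:210,240:320]
cv2.imwrite(f'pics/side8.png',cv2.resize(c,None,fx=8,fy=8,interpolation=cv2.INTER_CUBIC))
E
```

```text
t 15.6 p [ 515.  -169.5   51. ] yaw 96.78 shift [ 1.5  0.2 -4.2] turn -0.004 F [ 2.1 -0.8  5.4] w 39.7 q [ -20.   31.  112.    2.   32. -118.]
```

View pics/side8.png

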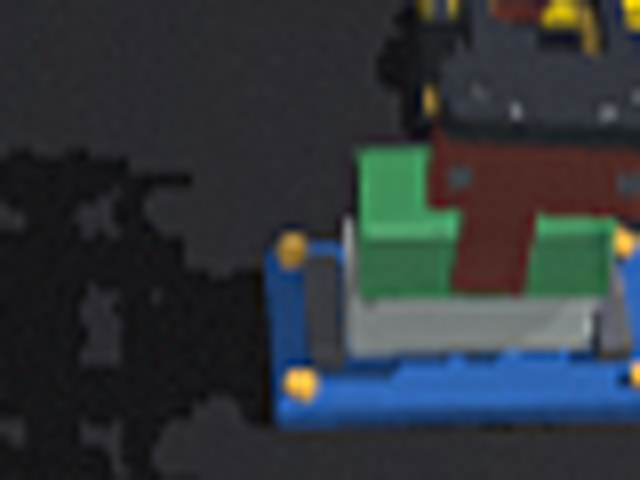

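About 12 px (4 mm) remains; laterally it is fine. A bit more +x.

drive_tool:
  plan:
    - [[2.5, 0.2, 0], 0]
    - [[2.5, 0.2, 0], 0]
    - [[2, 0.2, 0], 0]
    - [[0, 0, 0], 0]
    - [[0, 0, 0], 0]
    - [[0, 0, 0], 0]
    - [[0, 0, 0], 0]
    - [[0, 0, 0], 0]
    - [[0, 0, 0], 0]
    - [[0, 0, 0], 0]

```text
clock: 16.48
tool_pos: [516.3, -168.4, 51.0]
eef_rot: [[0.99, 0.071, -0.118], [0.12, -0.012, 0.993], [0.069, -0.997, -0.02]]
ft_force: [1.0, -1.3, 5.7]
grip_width: 39.4
```

```bash
python3 - <<'E'
from h import *
go(517,-173.5,51,97)
d=snapshot('side')
p=cv2.cvtColor(d['pixels'],cv2.COLOR_BGR2HSV).astype(int)[150:200,270:330]
m=(p[...,0]>45)&(p[...,0]<85)&(p[...,1]>80)
for r in (27,29,31,33,34):
    x=np.where(m[r])[0];print(r+150,(x.min()+270,x.max()+270) if len(x) else None)
E
```

```text
t 16.4833 p [ 516.3 -168.4   51. ] yaw 96.8 shift [ 0.1  0.1 -5.1] turn -0.003 F [ 1.  -1.3  5.7] w 39.4 q [ -20.   31.  112.    1.   33. -118.]
177 (np.int64(284), np.int64(315))
179 (np.int64(284), np.int64(315))
181 (np.int64(284), np.int64(315))
183 (np.int64(284), np.int64(315))
184 (np.int64(284), np.int64(315))
```

Now 284–316 px against the steel's 283.4–314.6, within about 2–3 mm. Releasing and retreating.

drive_tool:
  plan:
    - [[0, 0, 0], 0]
    - [[0, 0, 0], 0]
    - [[0, 0, 0], 0]
    - [[0, 0, 0], 0]
    - [[0, 0, 0], 0]
    - [[0, 0, 0], 0]
    - [[0, 0, 0], 0]
    - [[0, 0, 0], 0]
    - [[0, 0, 0], 0]
    - [[0, 0, 0], 0]
  hand: 1

```text
clock: 17.37
tool_pos: [511.5, -166.3, 47.8]
eef_rot: [[0.991, 0.06, -0.119], [0.12, -0.008, 0.993], [0.059, -0.998, -0.015]]
ft_force: [-0.9, -1.1, -1.0]
grip_width: 88.1
```

drive_tool:
  plan:
    - [[0, 0, 0], 0]
    - [[0, -8, 0], 0]
    - [[0, -15, 0], 0]
    - [[0, -20, 0], 0]
    - [[0, -25, 0], 0]
    - [[0, -25, 0], 0]
    - [[0, -25, 0], 0]
    - [[-20, -25, 0], 0]
    - [[-30, 0, 0], 0]
    - [[-30, 0, 0], 0]

```text
clock: 18.2
tool_pos: [426.0, -175.3, 196.9]
eef_rot: [[0.99, 0.065, -0.122], [0.123, -0.01, 0.992], [0.063, -0.998, -0.018]]
ft_force: [0.4, -0.5, -1.1]
grip_width: 88.0
```

drive_tool:
  plan:
    - [[0, 0, 35], 0]
    - [[0, 0, 35], 0]
    - [[0, 0, 35], 0]
    - [[0, 0, 35], 0]
    - [[0, 0, 35], 0]
    - [[0, 0, 35], 0]
    - [[0, 0, 35], 0]
    - [[0, 0, 0], 0]
    - [[0, 0, 0], 0]
    - [[0, 0, 0], 0]

```text
clock: 19.03
tool_pos: [391.1, 73.4, 199.5]
eef_rot: [[0.991, 0.077, -0.111], [0.112, -0.013, 0.994], [0.075, -0.997, -0.021]]
ft_force: [0.6, -0.4, -0.2]
grip_width: 87.7
```

```bash
python3 - <<'E'
from h import *
go(517,-173.5,51,97)
T=snapshot('top');S=snapshot('side')
for d,b in((T,(325,175,70,95)),(S,(268,155,65,40))):
  for v in (110,130):print(face(d,'g',b,72,v))
c=np.hstack([cv2.resize(T['pixels'][180:275,320:415],(400,400),interpolation=cv2.INTER_CUBIC),cv2.resize(S['pixels'][145:215,265:335],(400,400),interpolation=cv2.INTER_CUBIC)])
cv2.imwrite('pics/final.png',c)
E
```

```text
t 19.0333 p [391.1  73.4 199.5] yaw 96.35 shift [  85.9  161.  -256.1] turn -0.011 F [ 0.6 -0.4 -0.2] w 87.7 q [ 10.   5. 124.  -2.  47. -85.]
(array([ 514.7, -168.9]), array([41.6, 83. ]), np.float32(6.3), 886)
(array([ 514.7, -169.1]), array([41.1, 82.5]), np.float32(6.91), 877)
(array([ 513.6, -164.2]), array([43.4, 81.3]), np.float32(5.5), 340)
(array([ 513.4, -164. ]), array([41.7, 81. ]), np.float32(9.78), 296)
```

View pics/final.png

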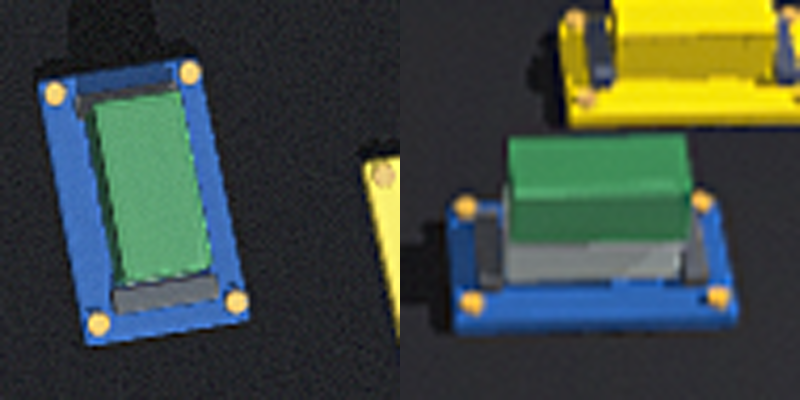

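Same-camera comparison puts the block about 2.7 mm off lengthways and 6–8 mm off sideways (+y). That is inside 10 mm but thin. There is time (19 s of 35), so I'll straddle it with open jaws centred on the steel and close them to about 42 mm to push it sideways, without lifting.

```bash
python3 -c "
from h import *
go(510,-173.4,130,96.8)"
```

```text
t 19.1333 p [391.3  72.5 199.3] yaw 96.21 shift [  85.5   81.5 -255.7] turn -0.01 F [-0.2  0.2 -0.6] w 87.8 q [ 10.   5. 124.  -2.  47. -85.]
```

drive_tool:
  plan:
    - [[12, 0, -35], -0.01]
    - [[12, 0, -35], 0]
    - [[12, 0, -35], 0]
    - [[12, 0, -35], 0]
    - [[12, 0, -35], 0]
    - [[12, 0, -35], 0]
    - [[10, 0, -30], 0]
    - [[4, 20, -16], 0]
    - [[0, 20, 0], 0]
    - [[0, 0, 0], 0]

```text
clock: 19.97
tool_pos: [511.4, -202.5, 172.5]
eef_rot: [[0.992, 0.082, -0.098], [0.1, -0.019, 0.995], [0.08, -0.996, -0.027]]
ft_force: [-0.6, 0.3, 0.3]
grip_width: 88.1
```

```bash
python3 -c "
from h import *
go(510,-173.4,105,96.8);print(np.round(read_state()['eef_rot'],3).tolist())"
```

```text
t 19.9667 p [ 511.4 -202.5  172.5] yaw 95.62 shift [-3.8 66.7 30.9] turn -0.021 F [-0.6  0.3  0.3] w 88.1 q [ -23.   20.  108.    1.   47. -120.]
[[0.992, 0.082, -0.098], [0.1, -0.019, 0.995], [0.08, -0.996, -0.027]]
```

drive_tool:
  plan:
    - [[-3, 0, 10], -0.021]
    - [[-2, 0, 10], 0]
    - [[0, 0, 9], 0]
    - [[0, 18, 0], 0]
    - [[0, 18, 0], 0]
    - [[0, 18, 0], 0]
    - [[0, 8, 0], 0]
    - [[0, 0, 0], 0]
    - [[0, 0, 0], 0]
    - [[0, 0, 0], 0]

```text
clock: 20.8
tool_pos: [505.9, -168.5, 115.4]
eef_rot: [[0.989, 0.088, -0.122], [0.124, -0.02, 0.992], [0.085, -0.996, -0.03]]
ft_force: [-0.1, 1.1, -0.2]
grip_width: 87.8
```

```bash
python3 -c "
from h import *
go(513,-173.4,54,96.8);print(np.round(read_state()['eef_rot'],3).tolist())"
```

```text
t 20.8 p [ 505.9 -168.5  115.4] yaw 97.02 shift [ 1.3 61.9 -3.9] turn 0.004 F [-0.1  1.1 -0.2] w 87.8 q [ -20.   24.  113.    1.   39. -118.]
[[0.989, 0.088, -0.122], [0.124, -0.02, 0.992], [0.085, -0.996, -0.03]]
```

drive_tool:
  plan:
    - [[1, 0, -4], 0]
    - [[0, 12, 0], 0]
    - [[0, 12, 0], 0]
    - [[0, 12, 0], 0]
    - [[0, 12, 0], 0]
    - [[0, 8, 0], 0]
    - [[0, 4, 0], 0]
    - [[0, 0, 0], 0]
    - [[0, 0, 0], 0]
    - [[0, 0, 0], 0]

```text
clock: 21.63
tool_pos: [515.3, -175.2, 52.5]
eef_rot: [[0.988, 0.092, -0.121], [0.123, -0.022, 0.992], [0.089, -0.995, -0.033]]
ft_force: [-0.3, 0.6, -0.5]
grip_width: 88.1
```

```bash
python3 -c "
from h import *
go(513,-173.4,54,96.8);print(np.round(read_state()['eef_rot'],3).tolist())"
```

```text
t 21.6333 p [ 515.3 -175.2   52.5] yaw 96.95 shift [-1.9 -1.8  2.1] turn 0.003 F [-0.3  0.6 -0.5] w 88.1 q [ -20.   31.  113.    1.   31. -119.]
[[0.988, 0.092, -0.121], [0.123, -0.022, 0.992], [0.089, -0.995, -0.033]]
```

drive_tool:
  plan:
    - [[0, 0, 1.5], 0]
    - [[0, 0, 0], 0]
    - [[0, 0, 0], 0]
    - [[0, 0, 0], 0]
    - [[0, 0, 0], 0]
    - [[0, 0, 0], 0]
    - [[0, 0, 0], 0]
    - [[0, 0, 0], 0]
    - [[0, 0, 0], 0]
    - [[0, 0, 0], 0]
  hand: -0.04
  grip_force: 10

```text
clock: 22.47
tool_pos: [516.1, -173.6, 54.6]
eef_rot: [[0.988, 0.096, -0.121], [0.123, -0.022, 0.992], [0.092, -0.995, -0.034]]
ft_force: [0.1, 0.6, -0.6]
grip_width: 41.8
```

drive_tool:
  plan:
    - [[0, 0, 0], 0]
    - [[0, 0, 0], 0]
    - [[0, 0, 0], 0]
    - [[0, 0, 0], 0]
    - [[0, 0, 0], 0]
    - [[0, 0, 0], 0]
    - [[0, 0, 0], 0]
    - [[0, 0, 0], 0]
    - [[0, 0, 0], 0]
    - [[0, 0, 0], 0]
  hand: 1

```text
clock: 23.3
tool_pos: [516.4, -174.1, 54.8]
eef_rot: [[0.988, 0.096, -0.121], [0.124, -0.023, 0.992], [0.093, -0.995, -0.035]]
ft_force: [1.5, 0.1, 0.0]
grip_width: 87.9
```

drive_tool:
  plan:
    - [[0, 0, 0], 0]
    - [[0, -8, 0], 0]
    - [[0, -15, 0], 0]
    - [[0, -20, 0], 0]
    - [[0, -25, 0], 0]
    - [[0, -25, 0], 0]
    - [[0, -25, 0], 0]
    - [[-20, -25, 0], 0]
    - [[-30, 0, 0], 0]
    - [[-30, 0, 0], 0]

```text
clock: 24.13
tool_pos: [425.5, -180.9, 200.4]
eef_rot: [[0.987, 0.101, -0.124], [0.127, -0.025, 0.992], [0.097, -0.995, -0.038]]
ft_force: [0.1, 0.0, -0.5]
grip_width: 87.5
```

drive_tool:
  plan:
    - [[0, 0, 35], 0]
    - [[0, 0, 35], 0]
    - [[0, 0, 35], 0]
    - [[0, 0, 35], 0]
    - [[0, 0, 35], 0]
    - [[0, 0, 35], 0]
    - [[0, 0, 35], 0]
    - [[0, 0, 0], 0]
    - [[0, 0, 0], 0]
    - [[0, 0, 0], 0]

```text
clock: 24.97
tool_pos: [389.7, 67.5, 197.5]
eef_rot: [[0.987, 0.112, -0.112], [0.115, -0.028, 0.993], [0.108, -0.993, -0.041]]
ft_force: [-0.7, -0.8, 0.9]
grip_width: 87.7
```

```bash
python3 - <<'E'
from h import *
T=snapshot('top');S=snapshot('side')
for d,b,r in((T,(325,175,70,95),(517.3,-175)),(S,(268,155,65,40),(516.3,-171.8))):
  for v in (110,130):f=face(d,'g',b,72,v);print(f,'minus steel',np.round(f[0]-r,1))
s=read_state();print(s['clock'],s['tool_pos'],s['grip_width'])
for z in (72,):
  a=cv2.imread('pics/top0.png').astype(int)
  for n,(x,y,w,h) in {'amber':(200,222,55,60),'white':(118,192,50,60)}.items():
    print(n,np.abs(a[y:y+h,x:x+w]-T['pixels'][y:y+h,x:x+w]).mean().round(1))
E
```

```text
(array([ 515.1, -172.1]), array([42. , 82.7]), np.float32(7.24), 886) minus steel [-2.2  2.9]
(array([ 515. , -172.1]), array([42. , 82.3]), np.float32(7.24), 874) minus steel [-2.3  2.9]
(array([ 514. , -168.2]), array([43.7, 81.3]), np.float32(5.5), 328) minus steel [-2.3  3.6]
(array([ 513.9, -167.5]), array([42. , 80.5]), np.float32(9.26), 294) minus steel [-2.4  4.3]
25.0667 [389.94277791  66.46090675 197.4113693 ] 87.68078085511917
amber 8.7
white 9.6
```

```bash
python3 -c "
from cell import *
print(close_job())"
```

```text
the job is handed in; nothing more can be done
None
```

The green block is on the steel reference block, let go, and the job was handed in at about 25 s of the 35 s allowed. No verdict was reported.

- **How it went on:** I set the block down level at the far (+x) end, about 40 mm off centre, with contact felt through the wrist. I then slid it along the steel without lifting. It overshot by about 5 mm, so I slid it part of the way back before releasing. A light squeeze with open jaws then centred it sideways.
- **Final position:** compared with the steel in each camera, the block is about 2.3 mm off lengthways and 3 to 4 mm off sideways, roughly 4 to 5 mm in all against the 10 mm limit. Yaw is within about 4° of the steel (limit 10°). The gripper was open and well clear.
- **Disagreements:** the two cameras differ by about 4 mm in absolute y, so I compared block and steel only within the same camera. The tool also drifted into a pitch of up to about 6° during the work. The block looked flat on the steel after the first release; I checked the squeeze only by measurement.
- **Not confirmed:** the amber and white blocks were not touched by any planned move. My picture-difference check on them was inconclusive, because the arm and its shadow may have changed those areas.

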